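Stir the drying beads, cover the tin, and take the outer lid off again

ROBOT

A 7-joint arm with a two-finger parallel gripper is mounted at the origin on a cart in front of the work surface, level with it; the furniture and walls round the work are solid. World frame = base frame: x ahead of the robot, y to its left, z up, the work surface at z = 0. Lengths are in m, angles in rad, forces in N, time in s.
With the tool pointing down it reaches from about 0.425 to 0.875 m from the base axis. Payload 4.7 kg.
Tool frame: the origin (TCP) lies where the fingers leave the gripper's body, on its centre line; the fingertips stand 70 mm ahead of it and the grasp point (between the pads) lies 51 mm ahead of it; z points along the fingers, y is the line along which they close (so a half turn about z gives the same grasp; the last joint's range is limited). The gripper opens to 87 mm and grips with 3 to 60 N. Pads are 19 mm wide; open, the fingers measure 117 mm over their backs; the gripper's body (75 mm by 190 mm) begins 51 mm behind the grasp point.
Start: joints at [1.257, 0.321, -0.07, 1.45, 0.023, 1.371, -0.057], TCP at [0.209, -0.615, 0.292] pointing down, gripper open.
Joint ranges: [-2.86, 2.86], [-0.3, 2.09], [-1.38, 1.24], [0.06, 2.45], [-1.56, 4.7], [0.09, 2.05], [-2.69, 2.69]. Speed limits (rad/s): [2.57, 2.57, 3.14, 3.14, 3.14, 3.14, 3.14].

INTERFACE

Orientations are given as a rotation vector (axis times angle).
In Python, from bench import ctrl gives the robot as it stands.
- The arm moves only by the tool play_rows, never from a script. Its argument "increments" is a list that holds one entry, the list of rows, each a list of 7 numbers: the shift along the tool's x, y, z as a fraction of full scale, then the turn, a rotation vector about the tool's x, y, z as a fraction of full scale, then the gripper command: -1 is shut, 1 is fully open, values between are in proportion. A call has 1 to 8 rows; each row is the pose to reach, as a shift and turn from the pose commanded when the call began, along the tool's axes at that moment; what a row does not reach only later rows make up. Full scale, the value 1, is 0.1 m for a shift and 90 degrees for a turn. A row lasts 1/10 s, in which the tool goes at most 50 mm and 8.59 degrees, less where a joint would pass 70% of its speed; a pose out of reach is approached as far as the arm can. A call with a number of a shift or a turn outside -1 to 1 is refused whole. A call with a gripper value outside its range is refused whole. The fingers move at their own pace and stop on an object; "squeeze" is the grip in N (left out, the last holds). Time passes only in rows, so rows that repeat a pose let the fingers close. It gives the time, the measured TCP pose, the force, the opening and the grip force at its end, in the units of the state.
- ctrl.get_state(): the state, without advancing time (a new reading comes with each control period).
- ctrl.get_image(name): name is "scene" or "side" or "wrist"; returns the picture (400x640x3 uint8, red, green, blue); there is no depth.
- ctrl.get_calibration(name): a dict with "vertical_fov" (degrees; the focal length in pixels is half the picture's height over the tangent of half this angle, whatever the lens; pixels are square), "cx", "cy" (the principal point, pixels), "R" (3x3) and "t" (3): a world point X has camera coordinates R X + t; the wrist camera has in their place "T_tool_cam" (4x4, takes a point from camera to tool coordinates, whose origin is the TCP and whose axes are the flange's). Camera axes: x right, y down, z forward; pixel columns grow to the right and rows downward; lengths in m; the calibration is good to about 2 mm. A picture is of the moment at which its call begins: read the wrist's pose just before it. get_calibration takes no time and is no camera call.
- ctrl.close_job(): hands the job in; it is judged then, once.
The state is a dict: "time": time; "joint_positions": joint angles; "qd": joint speeds; "joint_torque": joint torques, N m; "position": TCP position; "tool_rot": TCP orientation; "ft_force": force on the tool from outside, world axes, zero at the start; "torque": the same for the moment, N m; "grip_width": opening from 0.0 (shut) to 1.0 (fully open); "grip_force": force on a finger pad.
Only numpy, scipy, OpenCV 4.12 (cv2) and the standard library are available. Lean on these libraries where they do the work, as an engineer would, in place of code of your own. Each camera call takes 0.05 s, during which the arm holds its last target. There are 200 camera calls.

TASK

Take the stirring rod from its wooden block, stir the beads in the green tin with its tip down among them, at least two full turns wide enough to sweep the beads round, and stand the rod back in its block. Then lift the nested lid set as one by the inner lid's black stem, set it gently (not dropped) on the tin so that both lids are fully seated, and let go. Last, take the red outer lid by its yellow collar and lift it straight up about 10 cm, leaving the vented inner lid seated, and finish while still holding the outer lid there, level and still above the tin; keep all beads in the tin and leave the other things on the bench alone.

Things in the scene. Friction and masses are not known exactly. Their poses are not given: they have to be found in the camera images.
- tin: green round open tin screwed to the bench (cannot shift), upright; outer diameter 92, mouth (inner) diameter 84, height 60, inner floor 5 above its origin; a dark foot flange of diameter 116, 4 thick. Holds six loose beads. Origin at the centre of its underside; y axis = world y
- tin_rim (a point): centre of the tin's mouth, level with its rim
- bead0_center (a point): centre of a blue drying bead, a polished, slippery hard ball of diameter 22 mm and 12 g; the six lie in one loose layer on the tin's floor, at the start in a ring about 27 mm from the tin's axis with the middle free; a rod circling 17 to 20 mm off the axis sweeps them round, one under 14 mm passes inside them
- bead1_center (a point): centre of an orange drying bead, a polished, slippery hard ball of diameter 22 mm and 12 g; the six lie in one loose layer on the tin's floor, at the start in a ring about 27 mm from the tin's axis with the middle free; a rod circling 17 to 20 mm off the axis sweeps them round, one under 14 mm passes inside them
- bead2_center (a point): centre of a blue drying bead, a polished, slippery hard ball of diameter 22 mm and 12 g; the six lie in one loose layer on the tin's floor, at the start in a ring about 27 mm from the tin's axis with the middle free; a rod circling 17 to 20 mm off the axis sweeps them round, one under 14 mm passes inside them
- bead3_center (a point): centre of an orange drying bead, a polished, slippery hard ball of diameter 22 mm and 12 g; the six lie in one loose layer on the tin's floor, at the start in a ring about 27 mm from the tin's axis with the middle free; a rod circling 17 to 20 mm off the axis sweeps them round, one under 14 mm passes inside them
- bead4_center (a point): centre of a blue drying bead, a polished, slippery hard ball of diameter 22 mm and 12 g; the six lie in one loose layer on the tin's floor, at the start in a ring about 27 mm from the tin's axis with the middle free; a rod circling 17 to 20 mm off the axis sweeps them round, one under 14 mm passes inside them
- bead5_center (a point): centre of an orange drying bead, a polished, slippery hard ball of diameter 22 mm and 12 g; the six lie in one loose layer on the tin's floor, at the start in a ring about 27 mm from the tin's axis with the middle free; a rod circling 17 to 20 mm off the axis sweeps them round, one under 14 mm passes inside them
- rod: stirring rod, 135 mm long, 50 g, standing upright in the hole of its block: wooden shaft of diameter 12 and a blue square handle 20x20x45 at the top. Origin at the centre of the lower end; z along the rod up to the handle; x and y square to the handle's faces
- rod_tip (a point): centre of the rod's flat lower end (the rod's origin)
- rod_grip (a point): middle of the rod's blue handle, 112.5 mm above its lower end
- rod_block: wooden block 60x60x45 mm fixed to the bench, with one upright hole in the middle of its top, diameter 20, 38 deep (its floor 7 above the bench), mouth chamfered by 5, so the rod may lean a little in it. Origin at the centre of its underside
- rod_block_hole0 (a point): centre of the mouth of the block's hole, 45 mm above the bench
- inner_lid: inner lid (about 0.25 kg, loose), brass with dark vent marks, standing on the bench with the outer lid lying on it. From its origin (centre of its underside) up: plug of diameter 76, foot chamfered, 0 to 8 mm; flange of diameter 92, 8 to 12 mm, which rests on the tin's rim (seated, its origin is 52 mm above the tin's); then the black stem on its axis. z is the axis
- stem_top (a point): centre of the top of the inner lid's black upright stem, 58 mm above the inner lid's origin; the stem has diameter 15, passes loosely through the outer lid's collar and stands 26 mm out of it. Lifting the stem lifts both lids
- outer_lid: outer lid (about 0.15 kg, loose), red cap of diameter 108 lying on the inner lid, held only by its weight. From its origin (centre of its lower edge) up: skirt of inner diameter 104, 0 to 10.5 mm; flat top to 14.5; yellow round collar of diameter 40 to 30.5, with a through hole of diameter 21. Nested, its origin is 1.5 mm above the inner lid's. z is the axis
- boss_top (a point): centre of the top of the outer lid's yellow collar, 30.5 mm above the outer lid's origin. Nested, the outer lid can shift 3 mm sideways about the stem; raised more than 46 mm it is clear of it
- sander: black rubber sanding block with a brown foot, 64x108x37 mm, lying beside the work; bystander, leave alone; origin at the centre of its underside
- offcut_f: small brown wooden offcut with mitred ends, 40x60x19 mm, lying beside the work; bystander, leave alone; origin at the centre of its underside
Mind the look-alikes: they are no part of the job. Of the things that look like the rod, the largest one is meant.

How it is judged:
On the way, in this order (a step that is already met when the one before it is completed fails the run):
1. the held rod's tip is down among the beads, in the left half of the tin (y of rod_tip in the frame of tin above 0.006 m and z of rod_tip in the frame of tin below 0.022 m and horizontal distance between rod_tip and tin below 0.042 m and contact force between the fingers and rod above 0.5 N), for 0.04 s.
2. it has come round to the right half (y of rod_tip in the frame of tin below -0.006 m and z of rod_tip in the frame of tin below 0.022 m and horizontal distance between rod_tip and tin below 0.042 m and contact force between the fingers and rod above 0.5 N), for 0.04 s.
3. and round to the left half again (all of step 1), for 0.04 s.
4. and round to the right half again, and beads have been shifted (all of step 2 and distance of any of bead0_center, bead2_center, bead4_center from where it was at the start of the episode above 0.008 m and distance of any of bead1_center, bead3_center, bead5_center from where it was at the start of the episode above 0.008 m), for 0.04 s.
5. the rod stands in its block again, let go (horizontal distance between rod_tip and rod_block_hole0 below 0.009 m and height (world z) of rod_tip below 0.014 m and angle between rod's own z axis and vertical below 0.35 rad and contact force between the fingers and rod below 0.05 N), for 0.2 s.
6. both lids are seated on the tin together, let go (horizontal distance between inner_lid and tin below 0.006 m and z of inner_lid in the frame of tin between 0.049 and 0.0545 m and angle between inner_lid's own z axis and vertical below 0.05 rad and z of outer_lid in the frame of inner_lid below 0.004 m and contact force between the fingers and inner_lid below 0.05 N), for 0.2 s.
At the end, for the whole second after the job is handed in: Fingers hold the outer lid still, level (0.2 rad), over 60 mm above its nested place, within 60 mm of the tin's axis, clear of the inner lid; inner lid seated (6 mm, 0.05 rad), untouched; all beads in the tin; rod upright (0.35 rad) in its hole, tip under 14 mm above the bench (horizontal distance between inner_lid and tin below 0.006 m and z of inner_lid in the frame of tin between 0.049 and 0.0545 m and angle between inner_lid's own z axis and vertical below 0.05 rad and z of outer_lid in the frame of inner_lid above 0.06 m and horizontal distance between outer_lid and tin below 0.06 m and angle between outer_lid's own z axis and vertical below 0.2 rad and contact force between the fingers and outer_lid above 0.5 N and contact force between each of outer_lid, the fingers and inner_lid below 0.05 N and linear speed of outer_lid below 0.03 m/s and horizontal distance between rod_tip and rod_block_hole0 below 0.009 m and height (world z) of rod_tip below 0.014 m and angle between rod's own z axis and vertical below 0.35 rad and horizontal distance between each of bead0_center, bead1_center, bead2_center, bead3_center, bead4_center, bead5_center and tin below 0.042 m and height (world z) of each of bead0_center, bead1_center, bead2_center, bead3_center, bead4_center, bead5_center below 0.045 m); the arm keeps its last pose, push and grip.
It fails at once if the outer lid came off the inner lid (by 15 mm) while the inner lid was not seated on the tin (distance between outer_lid and inner_lid above 0.015 m and not (horizontal distance between inner_lid and tin below 0.006 m and z of inner_lid in the frame of tin between 0.049 and 0.0545 m and angle between inner_lid's own z axis and vertical below 0.05 rad)).
It fails at once if the lids were dropped (the inner lid faster than 0.4 m/s with no finger on it) (linear speed of inner_lid above 0.4 m/s and contact force between the fingers and inner_lid below 0.05 N).
It fails at once if a bead left the tin (horizontal distance between any of bead0_center, bead1_center, bead2_center, bead3_center, bead4_center, bead5_center and tin above 0.055 m).
It fails at once if a bystander was shifted by more than 15 mm (distance of any of sander, offcut_f from where it was at the start of the episode above 0.015 m).
It also fails if it takes over 72 s, if anything falls off the work surface, if the arm or the gripper's body presses on something with over 40 N, if the wrist force passes 120 N, or if a joint passes its speed limit or range.

## Working session

There is one attempt and no reset: what is moved stays moved. The work goes in short steps, Python scripts to look and compute and a tool call to move; the robot and the scene stay as the last step left them, time stands still between calls to the robot, and variables do not carry over. Pictures are saved under pics/ and viewed, at most 10 in all, crops included, and the job is handed in when it is done.

Besides the shell and the picture viewer there is one more tool, called after "Emit:" in YAML: its name, and indented under it one key for each argument. play_rows: Moves the arm, as the interface text tells. Shift numbers are shares of 0.1 m and turn numbers shares of 90 degrees, none past 1 either way. Its arguments: {"type":"object","properties":{"increments":{"type":"array"},"squeeze":{"type":"number"}},"required":["increments"]}

```bash
mkdir -p pics
cat > h.py <<'E'
import numpy as np, cv2
from bench import ctrl
from scipy.spatial.transform import Rotation as Ro
def f(c): return 200/np.tan(np.radians(c["vertical_fov"])/2)
def cam(name, s=None):
    c=ctrl.get_calibration(name)
    if name=="wrist":
        s=s or ctrl.get_state(); T=np.eye(4); T[:3,:3]=Ro.from_rotvec(s["tool_rot"]).as_matrix(); T[:3,3]=s["position"]
        W=T@np.array(c["T_tool_cam"]); R=W[:3,:3].T; return c,R,-R@W[:3,3]
    return c,np.array(c["R"]),np.array(c["t"])
def toz(name,u,v,z,s=None):
    c,R,t=cam(name,s); d=R.T@np.array([(u-c["cx"])/f(c),(v-c["cy"])/f(c),1]); o=-R.T@t
    return o+d*(z-o[2])/d[2]
def proj(name,X,s=None):
    c,R,t=cam(name,s); p=R@np.array(X)+t; return f(c)*p[:2]/p[2]+[c["cx"],c["cy"]]
def snap(name,fn):
    s=ctrl.get_state(); im=cv2.cvtColor(np.array(ctrl.get_image(name)),cv2.COLOR_RGB2BGR); cv2.imwrite("pics/"+fn,im); return s,im
E
python3 - <<'E'
from h import *
a=snap("scene","scene.png")[1];b=snap("side","side.png")[1]
s=ctrl.get_state();print(s)
for n in("scene","side","wrist"):print(n,ctrl.get_calibration(n))
E
```

```text
{'time': 0.1, 'joint_positions': array([ 1.25709438,  0.32176449, -0.070077  ,  1.45155813,  0.02260663,
        1.37080892, -0.05691489]), 'qd': array([ 0.00075384, -0.0028311 , -0.00029336, -0.0017435 , -0.00031543,
        0.0010118 ,  0.00032619]), 'joint_torque': array([-9.40056962e-04, -4.92571807e+01, -4.06235782e-01, -3.13397419e+01,
       -6.42072642e-02,  3.94669280e-02,  5.78363597e-05]), 'position': array([ 0.20910707, -0.61504465,  0.29125801]), 'tool_rot': array([-3.09780196e+00, -5.12339909e-01,  6.07405959e-04]), 'ft_force': array([-0.31636891,  0.0417356 , -0.81346312]), 'torque': array([ 0.0356692 ,  0.01141155, -0.02053565]), 'grip_force': 0.0, 'grip_width': 0.9992533406518669}
scene {'vertical_fov': 48.116424687203256, 'cx': 327.4102971106439, 'cy': 200.9884520602759, 'R': array([[-0.71666445, -0.69741272,  0.00275121],
       [-0.53639172,  0.54866876, -0.64128505],
       [ 0.44573085, -0.46106193, -0.7672978 ]]), 't': array([0.13574104, 0.49679971, 0.59886865])}
side {'vertical_fov': 51.31828345991013, 'cx': 314.05839207546853, 'cy': 197.88720705686947, 'R': array([[-0.82836532, -0.56012755, -0.00824719],
       [-0.31039263,  0.47119173, -0.82561176],
       [ 0.4663339 , -0.68134828, -0.56417835]]), 't': array([0.24612061, 0.35485967, 0.49368224])}
wrist {'vertical_fov': 67.63483897578503, 'cx': 319.3662342088005, 'cy': 195.81899402874765, 'T_tool_cam': array([[-5.29680316e-04, -9.67744056e-01, -2.51934837e-01,
         6.82540258e-02],
       [ 9.99999510e-01, -7.23330093e-04,  6.76041243e-04,
         1.47373400e-04],
       [-8.36466944e-04, -2.51934356e-01,  9.67743964e-01,
        -9.31784013e-02],
       [ 0.00000000e+00,  0.00000000e+00,  0.00000000e+00,
         1.00000000e+00]])}
```

View pics/scene.png

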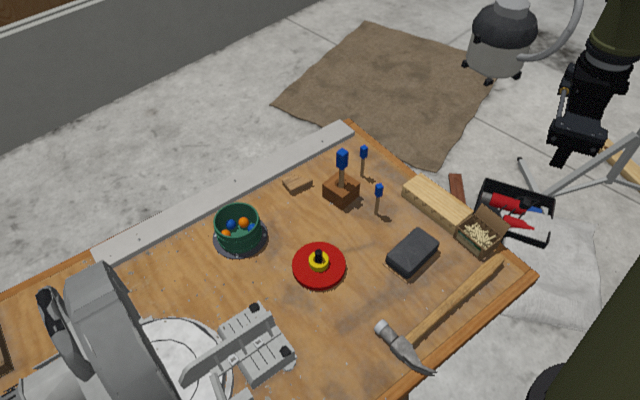

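View pics/side.png

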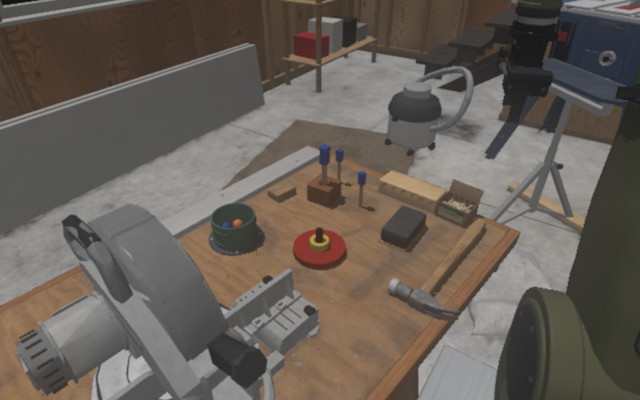

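The scene view shows three rod-like things: the big rod in the wooden block (handle at pixel 342,160), a small one behind it (364,153) and a small one in front (379,189). I choose the one in the block, since it is the largest. The tin is at (239,228), the lids at (319,263), the sander at (413,252) and the offcut at (297,184).

Run:
```python
from h import *
for n,p in {"tin":[("scene",238,222,.06),("side",234,216,.06)],"handletop":[("scene",342.5,152,.142),("side",324.5,148,.142)],"hole":[("scene",340,187,.045),("side",324,184,.045)],"stem":[("scene",318.5,251,.058),("side",319.5,231,.058)],"small1":[("scene",378,213,0),("side",361,207,0)],"small2":[("scene",363,176,0),("side",339,182,0)],"offcut":[("scene",297,184,.019),("side",282,192,.019)],"sander":[("scene",413,250,.037),("side",404,224,.037)]}.items():
    print(n,[np.round(toz(*q),3) for q in p])
a=cv2.imread("pics/scene.png")[130:230,300:400];a=cv2.resize(a,(600,600),interpolation=cv2.INTER_CUBIC)
cv2.imwrite("pics/crop1.png",a)
```

```text
tin [array([ 0.604, -0.168,  0.06 ]), array([ 0.609, -0.168,  0.06 ])]
handletop [array([ 0.535, -0.398,  0.142]), array([ 0.531, -0.39 ,  0.142])]
hole [array([ 0.531, -0.39 ,  0.045]), array([ 0.534, -0.392,  0.045])]
stem [array([ 0.44 , -0.233,  0.058]), array([ 0.436, -0.226,  0.058])]
small1 [array([ 0.444, -0.423, -0.   ]), array([ 0.444, -0.415,  0.   ])]
small2 [array([ 0.542, -0.484,  0.   ]), array([ 0.545, -0.481,  0.   ])]
offcut [array([ 0.622, -0.345,  0.019]), array([ 0.621, -0.341,  0.019])]
sander [array([ 0.318, -0.375,  0.037]), array([ 0.316, -0.364,  0.037])]
```

View pics/crop1.png

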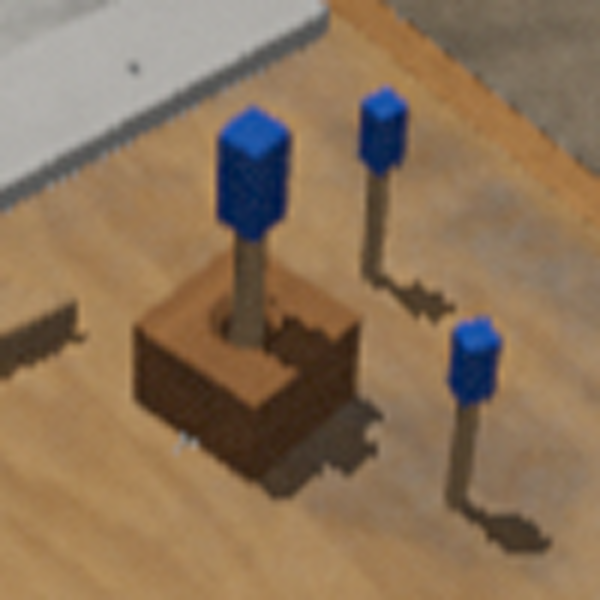

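The crop confirms it: the block rod's handle (crop 253,170) is clearly larger than the other two, and it stands in the wooden block.

Run:
```python
from h import *
c=np.array([toz("scene",300+x/6,130+y/6,.045)[:2] for x,y in[(135,325),(260,410),(360,322),(230,250)]])
print(c.round(3),c.mean(0)); e=np.diff(np.vstack([c,c[:1]]),axis=0);print(np.degrees(np.arctan2(e[:,1],e[:,0])),np.linalg.norm(e,axis=1))
h=np.array([toz("scene",300+x/6,130+y/6,.142)[:2] for x,y in[(219,137),(254,158),(291,130),(254,108)]])
print(h.round(3),h.mean(0)); e=np.diff(np.vstack([h,h[:1]]),axis=0);print(np.degrees(np.arctan2(e[:,1],e[:,0])),np.linalg.norm(e,axis=1))
s=ctrl.get_state();R=Ro.from_rotvec(s["tool_rot"]).as_matrix();print(R.round(3))
for X in [(.54,-.37,.29)]:print((R.T@(np.array(X)-s["position"])).round(3))
```

```text
[[ 0.564 -0.369]
 [ 0.503 -0.371]
 [ 0.506 -0.428]
 [ 0.565 -0.421]] [ 0.53446975 -0.39733861]
[-177.97682433  -87.40694759    6.61971818   91.23001904] [0.06063616 0.05674404 0.05954382 0.05197445]
[[ 0.542 -0.388]
 [ 0.526 -0.389]
 [ 0.527 -0.408]
 [ 0.543 -0.407]] [ 0.53454309 -0.39790143]
[-176.67049266  -89.26357225    3.0994465    93.72745278] [0.01539754 0.01867866 0.0163728  0.01872573]
[[ 0.947  0.322 -0.001]
 [ 0.322 -0.947  0.002]
 [-0.    -0.002 -1.   ]]
[ 0.392 -0.125  0.001]
```

Emit:
play_rows:
  increments:
    - [[0.3,-0.08,0,0,0,0,1],[0.62,-0.16,0,0,0,0,1],[0.95,-0.26,0,0,0,0,1]]

```text
time: 0.4
position: [0.2911, -0.5597, 0.2916]
tool_rot: [-3.099, -0.51, 0.001]
ft_force: [0.7, -0.7, 0.2]
grip_width: 1.005
grip_force: 0.0
```

Emit:
play_rows:
  increments:
    - [[0.32,-0.08,0,0,0,0,1],[0.64,-0.16,0,0,0,0,1],[0.95,-0.26,0,0,0,0,1]]

```text
time: 0.7
position: [0.3734, -0.504, 0.2917]
tool_rot: [-3.099, -0.513, 0.001]
ft_force: [-0.9, -0.5, 0.1]
grip_width: 1.005
grip_force: 0.0
```

Emit:
play_rows:
  increments:
    - [[0.32,-0.08,0,0,0,0,1],[0.64,-0.16,0,0,0,0,1],[0.95,-0.26,0,0,0,0,1]]

```text
time: 1.0
position: [0.4549, -0.4489, 0.2917]
tool_rot: [-3.099, -0.512, 0.001]
ft_force: [0.9, 0.3, -0.1]
grip_width: 0.997
grip_force: 0.0
```

Emit:
play_rows:
  increments:
    - [[0.32,-0.08,0,0,0,0.06,1],[0.64,-0.16,-0.05,0,0,0.12,1],[0.93,-0.26,-0.09,0,0,0.18,1],[0.93,-0.26,-0.09,0,0,0.18,1],[0.93,-0.26,-0.09,0,0,0.18,1],[0.93,-0.26,-0.09,0,0,0.18,1]]

```text
time: 1.6
position: [0.5324, -0.3964, 0.3006]
tool_rot: [3.14, 0.069, -0.003]
ft_force: [-0.7, 0.4, 0.5]
grip_width: 0.999
grip_force: 0.0
```

Run:
```python
from h import *
s,a=snap("wrist","w1.png");print(s["position"],s["tool_rot"],s["joint_positions"].round(2),s["time"])
print(proj("wrist",(.534,-.396,.142),s))
```

```text
[ 0.53235709 -0.39642702  0.30064947] [ 3.14044649e+00  6.89087886e-02 -2.64903049e-03] [ 0.77  0.36 -0.23  1.39  0.08  1.4  -0.98] 1.6
[318.4406991  196.79989706]
```

View pics/w1.png

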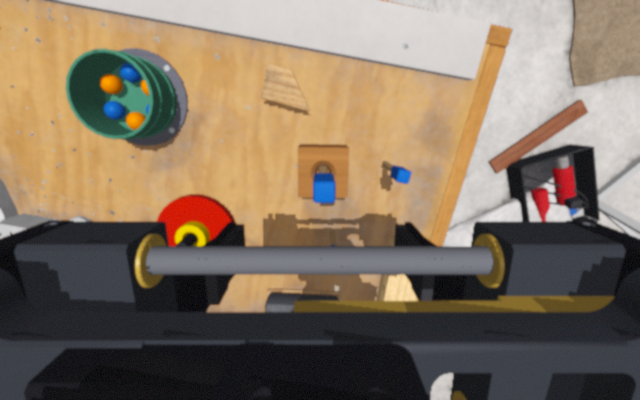

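The wrist view shows the tin at (120,95), the rod handle at (324,190) in its block at (323,172), a small rod at (400,175), the offcut at (287,90) and the lids at (195,230).

Run:
```python
from h import *
a=cv2.imread("pics/w1.png"); s=ctrl.get_state()
r=a[165:212,305:345].astype(int); print(r[:,19,:].tolist()[::3])
hsv=cv2.cvtColor(a,cv2.COLOR_BGR2HSV)
m=((hsv[...,0]>100)&(hsv[...,0]<125)&(hsv[...,1]>150)&(hsv[...,2]>150)).astype(np.uint8); m[:, :300]=0;m[:,350:]=0;m[:150]=0
p=cv2.findNonZero(m);q=cv2.minAreaRect(p);print(q,m.sum())
print(toz("wrist",*q[0],.142,s), [toz("wrist",u,v,.142,s)[:2].round(4) for u,v in cv2.boxPoints(q)])
# block
print([toz("wrist",u,v,.045,s)[:2].round(4) for u,v in[(299,145),(348,145),(348,198),(298,198)]])
# green tin rim
g=((hsv[...,0]>60)&(hsv[...,0]<95)&(hsv[...,1]>80)&(hsv[...,2]>30)).astype(np.uint8)
n,l,st,ce=cv2.connectedComponentsWithStats(g);k=1+st[1:,4].argmax();print(st[k])
print("tin",toz("wrist",112,94,.06,s))
```

```text
[[63, 90, 116], [76, 108, 136], [79, 105, 130], [127, 71, 45], [134, 64, 19], [146, 71, 19], [207, 112, 24], [216, 121, 32], [215, 117, 28], [214, 119, 25], [212, 115, 22], [211, 114, 20], [191, 102, 34], [86, 89, 107], [107, 147, 181], [112, 150, 186]]
((324.0, 191.5), (21.0, 20.0), 90.0) 438
[ 0.53876467 -0.40093493  0.142     ] [array([ 0.5477, -0.3919]), array([ 0.5484, -0.4091]), array([ 0.5297, -0.4101]), array([ 0.5289, -0.3926])]
[array([ 0.5691, -0.3722]), array([ 0.5715, -0.4288]), array([ 0.5081, -0.433 ]), array([ 0.5056, -0.3726])]
[  67   50  110   89 5986]
tin [ 0.61552028 -0.17371383  0.06      ]
```

Emit:
play_rows:
  increments:
    - [[0.05,0.04,0.3,0,0,0,0.2],[0.05,0.04,0.6,0,0,0,0.2],[0.05,0.04,0.9,0,0,0,0.2],[0.05,0.04,0.9,0,0,0,0.2],[0.05,0.04,0.9,0,0,0,0.2]]

```text
time: 2.15
position: [0.5379, -0.4, 0.2114]
tool_rot: [-3.141, -0.068, 0.001]
ft_force: [0.7, -0.4, 0.3]
grip_width: 0.649
grip_force: 0.0
```

Emit:
play_rows:
  increments:
    - [[0,0,0.12,0,0,0,0.2],[0,0,0.24,0,0,0,0.2],[0,0,0.37,0,0,0,0.2],[0,0,0.37,0,0,0,0.2]]

```text
time: 2.55
position: [0.5376, -0.3983, 0.1716]
tool_rot: [-3.138, -0.071, 0.005]
ft_force: [-0.2, 0.2, -0.1]
grip_width: 0.603
grip_force: 0.0
```

Emit:
play_rows:
  increments:
    - [[0,0,0,0,0,0,-1],[0,0,0,0,0,0,-1],[0,0,0,0,0,0,-1],[0,0,0,0,0,0,-1],[0,0,0,0,0,0,-1],[0,0,0,0,0,0,-1]]
  squeeze: 30

```text
time: 3.15
position: [0.539, -0.3991, 0.1746]
tool_rot: [3.14, 0.071, 0.001]
ft_force: [-0.4, -0.2, -0.2]
grip_width: 0.229
grip_force: 30.0
```

Run:
```python
from h import *
s,a=snap("scene","s2.png");s,b=snap("side","d2.png");s,c=snap("wrist","w2.png")
cv2.imwrite("pics/c2.png",np.hstack([cv2.resize(a[100:240,290:400],(440,560)),cv2.resize(b[100:220,280:370],(360,560),)]))
```

```text
(no output)
```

View pics/c2.png

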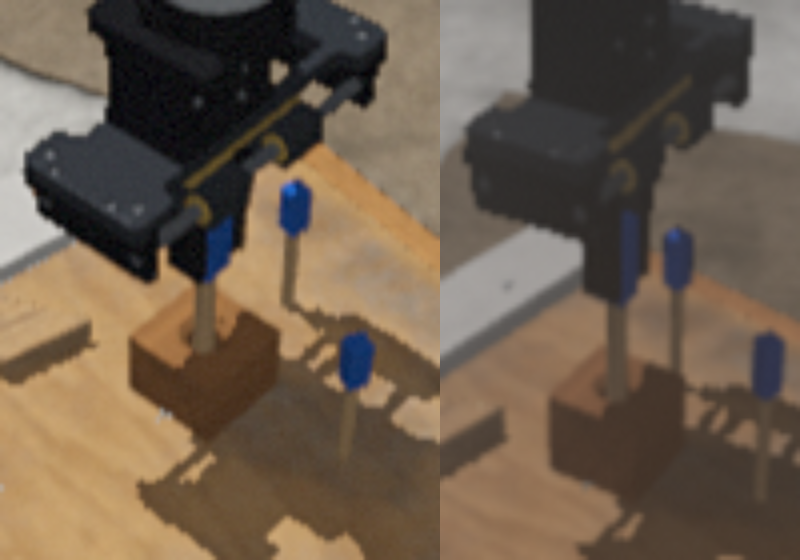

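The handle is held, with 20 mm of opening, and the rod is upright. Next I lift it and carry it over the tin.

Emit:
play_rows:
  increments:
    - [[0,0,-0.15,0,0,0,-1],[0,0,-0.4,0,0,0,-1],[0,0,-0.7,0,0,0,-1],[0,0,-1,0,0,0,-1],[0,0,-1,0,0,0,-1]]

```text
time: 3.8
position: [0.5407, -0.4001, 0.2809]
tool_rot: [3.135, 0.071, 0.012]
ft_force: [1.1, 0.4, 0.3]
grip_width: 0.225
grip_force: 30.0
```

Emit:
play_rows:
  increments:
    - [[0.05,-0.15,0,0,0,0,-1],[0.13,-0.37,0,0,0,0,-1],[0.2,-0.57,0,0,0,0,-1],[0.27,-0.75,0,0,0,0,-1]]

```text
time: 4.2
position: [0.5624, -0.3198, 0.2726]
tool_rot: [-3.138, -0.073, 0.004]
ft_force: [0.1, 1.0, -0.2]
grip_width: 0.232
grip_force: 30.0
```

Emit:
play_rows:
  increments:
    - [[0.07,-0.19,0,0,0,0,-1],[0.13,-0.37,0,0,0,0,-1],[0.2,-0.57,0,0,0,0,-1],[0.27,-0.75,0,0,0,0,-1]]

```text
time: 4.6
position: [0.5857, -0.2438, 0.2726]
tool_rot: [-3.139, -0.073, 0.004]
ft_force: [0.1, -0.5, -0.0]
grip_width: 0.228
grip_force: 30.0
```

Emit:
play_rows:
  increments:
    - [[0.07,-0.19,0,0,0,0,-1],[0.13,-0.37,0,0,0,0,-1],[0.2,-0.57,0,0,0,0,-1],[0.27,-0.75,0,0,0,0,-1],[0.27,-0.75,0,0,0,0,-1],[0.27,-0.75,0,0,0,0,-1],[0.27,-0.75,0,0,0,0,-1]]

```text
time: 5.3
position: [0.6088, -0.1719, 0.2736]
tool_rot: [3.14, 0.068, -0.002]
ft_force: [0.1, -1.4, -1.5]
grip_width: 0.23
grip_force: 30.0
```

Run:
```python
from h import *
s,c=snap("wrist","w3.png");print(s["position"],s["tool_rot"],s["time"])
sc=snap("scene","s3.png")[1];sd=snap("side","d3.png")[1]
k=lambda im,x,y:cv2.resize(im[y:y+100,x:x+130],(390,300))
cv2.imwrite("pics/c3.png",np.vstack([cv2.resize(c[0:240,160:480],(390*2//2,300)),]) if 0 else np.vstack([np.hstack([cv2.resize(c[60:260,190:450],(390,300)),k(sc,170,150)]),np.hstack([k(sd,170,150),np.zeros((300,390,3),np.uint8)])]))
```

```text
[ 0.60884762 -0.17191797  0.2735792 ] [ 3.14013459e+00  6.83070812e-02 -2.35224036e-03] 5.3
```

View pics/c3.png

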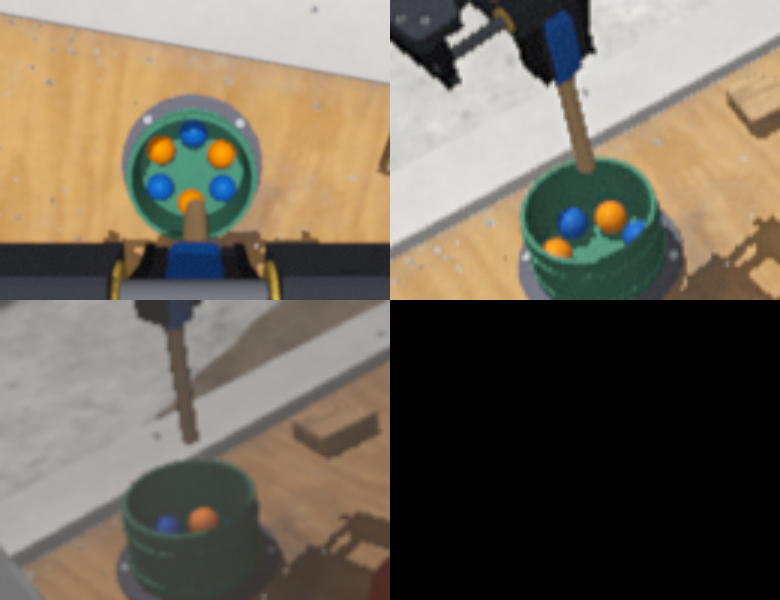

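The wrist crop shows the tin with its six beads in a ring and the rod tip just above its near side. The tip is at wrist pixel (320,193), scene (236,207) and side (233,197).

```bash
cat >> h.py <<'E'
def ring(name,x,y,z,r,s=None):
    return np.array([proj(name,(x+r*np.cos(a),y+r*np.sin(a),z),s) for a in np.linspace(0,2*np.pi,72,endpoint=False)])
E
python3 - <<'E'
from h import *
from scipy.optimize import least_squares
s=ctrl.get_state(); s["position"]=np.array([.6088,-.1719,.2736]) if 0 else s["position"]
print(s["position"])
for n,fn in(("wrist","w3.png"),("scene","scene.png"),("side","side.png")):
    hsv=cv2.cvtColor(cv2.imread("pics/"+fn),cv2.COLOR_BGR2HSV)
    g=((hsv[...,0]>60)&(hsv[...,0]<95)&(hsv[...,1]>70)&(hsv[...,2]>20)).astype(np.uint8)
    k_,l,st,ce=cv2.connectedComponentsWithStats(g);b=1+st[1:,4].argmax();print(n,st[b])
    x,y,w,h=st[b][:4]
    def res(p):
        q=ring(n,p[0],p[1],.06,.046,s);m=q.min(0);M=q.max(0)
        return [m[0]-x,M[0]-(x+w),m[1]-y]
    o=least_squares(res,[.609,-.17]);print(o.x.round(4),o.fun.round(1))
c=lambda n,u,v:(n,u,v)
# triangulate tip
A=[];B=[]
for n,u,v in(("scene",235.7,206.7),("side",233.3,196.7),("wrist",320,193)):
    p=toz(n,u,v,.107,s);print(n,p)
for X in((.608,-.172,.107),):print([proj(n,X,s).round(1) for n in("scene","side","wrist")])
E
```

```text
[ 0.60912086 -0.17199269  0.27405174]
wrist [ 274  132   87   88 3756]
[ 0.6178 -0.1702] [-0.5  0.5  0. ]
scene [ 214  203   48   51 1625]
[ 0.6063 -0.1704] [ 0.9 -0.9  0.1]Traceback (most recent call last):
  File "<stdin>", line 8, in <module>
ValueError: attempt to get argmax of an empty sequence
```

Run:
```python
from h import *
s=ctrl.get_state();print(s["position"],s["tool_rot"])
for n,u,v in(("scene",235.7,206.7),("side",233.3,196.7),("wrist",320,193)):print(n,toz(n,u,v,.107,s))
print([proj(n,(.609,-.172,.107),s).round(1) for n in("scene","side","wrist")])
out=[]
for n,fn,xy in(("wrist","w3.png",(260,120,110,110)),("scene","scene.png",(200,190,80,80)),("side","side.png",(195,190,80,80))):
    im=cv2.imread("pics/"+fn);x,y,w,h=xy;k=390/w;c=cv2.resize(im[y:y+h,x:x+w],(390,390),interpolation=cv2.INTER_CUBIC)
    for p,col in(((.606,-.1704),(255,255,255)),((.6178,-.1702),(0,0,255))):
        for z,r in((.06,.046),(0.0,.058)):
            q=((ring(n,*p,z,r,s)-[x,y]+.5)*k).astype(int); cv2.polylines(c,[q],True,col,1)
    if n=="wrist":
        cv2.circle(c,tuple(((proj(n,(.609,-.172,.107),s)-[x,y])*k).astype(int)),4,(255,0,255),1)
    out.append(c)
cv2.imwrite("pics/c4.png",np.hstack(out)[:, :]);cv2.imwrite("pics/c4.png",cv2.resize(np.hstack(out[:2]),(780,390)))
```

```text
[ 0.60912086 -0.17199269  0.27405174] [ 3.14039636e+00  6.74767987e-02 -8.05554577e-04]
scene [ 0.60296462 -0.17084553  0.107     ]
side [ 0.60669393 -0.17101444  0.107     ]
wrist [ 0.61231953 -0.17290924  0.107     ]
[array([234.2, 204.7]), array([232.8, 196.1]), array([318.8, 196.5])]
```

View pics/c4.png

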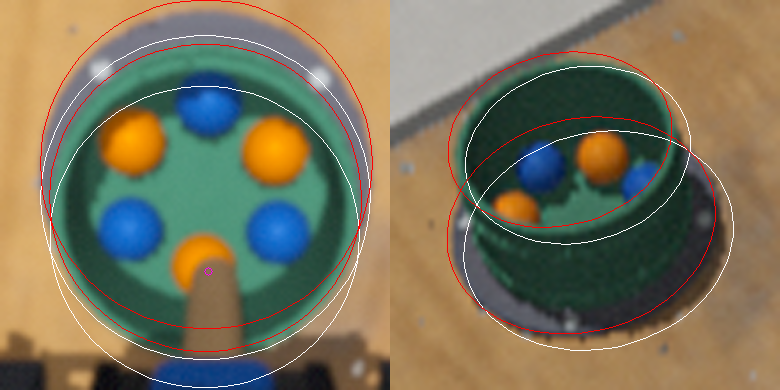

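The true tin centre lies between the two overlays, about (0.615,-0.170) in arm terms, so the tip needs roughly +6 mm in x. I shift, then lower into the free middle.

Emit:
play_rows:
  increments:
    - [[0.06,-0.015,0,0,0,0,-1],[0.06,-0.015,0.2,0,0,0,-1],[0.06,-0.015,0.4,0,0,0,-1],[0.06,-0.015,0.6,0,0,0,-1],[0.06,-0.015,0.75,0,0,0,-1],[0.06,-0.015,0.85,0,0,0,-1],[0.06,-0.015,0.95,0,0,0,-1],[0.06,-0.015,0.95,0,0,0,-1]]
  squeeze: 40

```text
time: 6.25
position: [0.615, -0.1688, 0.1779]
tool_rot: [-3.14, -0.071, 0.003]
ft_force: [-0.3, 0.1, -0.4]
grip_width: 0.227
grip_force: 40.0
```

Run:
```python
from h import *
s,c=snap("wrist","w5.png");print(s["position"],s["ft_force"])
sc=snap("scene","s5.png")[1]
cv2.imwrite("pics/c5.png",np.hstack([cv2.resize(c[100:240,220:420],(430,300)),cv2.resize(sc[150:260,180:290],(300,300))]))
```

```text
[ 0.61497588 -0.16877534  0.17790431] [-0.30134152  0.1005145  -0.37182198]
```

View pics/c5.png

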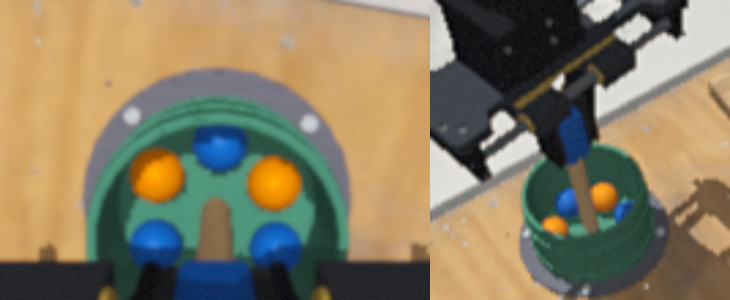

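The tip is down in the free middle, at crop (217,205), with the beads all round it. Now I stir.

Emit:
play_rows:
  increments:
    - [[0,-0.06,0,0,0,0,-1],[0,-0.13,0,0,0,0,-1],[0,-0.19,0,0,0,0,-1],[0,-0.19,0,0,0,0,-1]]

```text
time: 6.75
position: [0.615, -0.1478, 0.1797]
tool_rot: [-3.14, -0.075, -0.001]
ft_force: [0.1, 0.2, -0.6]
grip_width: 0.226
grip_force: 40.0
```

Emit:
play_rows:
  increments:
    - [[0.134,0.056,0,0,0,0,-1],[0.19,0.19,0,0,0,0,-1],[0.134,0.324,0,0,0,0,-1],[0,0.38,0,0,0,0,-1],[-0.134,0.324,0,0,0,0,-1],[-0.19,0.19,0,0,0,0,-1],[-0.134,0.056,0,0,0,0,-1],[0,0,0,0,0,0,-1]]

```text
time: 7.55
position: [0.6138, -0.1526, 0.1801]
tool_rot: [3.133, 0.071, -0.002]
ft_force: [-0.2, -11.2, 1.7]
grip_width: 0.227
grip_force: 39.7
```

Emit:
play_rows:
  increments:
    - [[0.134,0.056,0,0,0,0,-1],[0.19,0.19,0,0,0,0,-1],[0.134,0.324,0,0,0,0,-1],[0,0.38,0,0,0,0,-1],[-0.134,0.324,0,0,0,0,-1],[-0.19,0.19,0,0,0,0,-1],[-0.134,0.056,0,0,0,0,-1],[0,0,0,0,0,0,-1]]

```text
time: 8.35
position: [0.6139, -0.1508, 0.1798]
tool_rot: [3.136, 0.072, -0.003]
ft_force: [-3.4, -4.9, 2.0]
grip_width: 0.228
grip_force: 40.0
```

Emit:
play_rows:
  increments:
    - [[0.134,0.056,0,0,0,0,-1],[0.19,0.19,0,0,0,0,-1],[0.134,0.324,0,0,0,0,-1],[0,0.38,0,0,0,0,-1],[-0.134,0.324,0,0,0,0,-1],[-0.19,0.19,0,0,0,0,-1],[-0.134,0.056,0,0,0,0,-1],[0,0,0,0,0,0,-1]]

```text
time: 9.15
position: [0.6135, -0.1523, 0.1799]
tool_rot: [3.133, 0.071, -0.004]
ft_force: [-0.9, -11.5, 0.6]
grip_width: 0.227
grip_force: 39.8
```

Emit:
play_rows:
  increments:
    - [[0,0.1,0,0,0,0,-1],[0,0.19,0,0,0,0,-1],[0,0.19,0,0,0,0,-1]]

```text
time: 9.45
position: [0.6152, -0.1703, 0.1786]
tool_rot: [-3.141, -0.068, 0.002]
ft_force: [-0.7, 0.4, -0.2]
grip_width: 0.225
grip_force: 40.0
```

Run:
```python
from h import *
s,c=snap("wrist","w6.png");print(s["position"],s["tool_rot"],s["time"],s["grip_width"])
def beads(c):
    hsv=cv2.cvtColor(c,cv2.COLOR_BGR2HSV)
    for n,lo,hi in(("o",5,20),("b",100,120)):
        m=((hsv[...,0]>=lo)&(hsv[...,0]<=hi)&(hsv[...,1]>190)&(hsv[...,2]>90)).astype(np.uint8)[100:225,250:400]
        k,l,st,ce=cv2.connectedComponentsWithStats(m);print(n,[(ce[i]+[250,100]).round().tolist()+[int(st[i][4])] for i in range(1,k) if st[i][4]>40])
beads(cv2.imread("pics/w5.png"));beads(c)
```

```text
[ 0.61519773 -0.17026913  0.17862531] [-3.14083547e+00 -6.75189665e-02  2.30071120e-03] 9.45 0.22460320006631293
o [[292.0, 181.0, 458], [347.0, 185.0, 453]]
b [[322.0, 168.0, 405], [292.0, 213.0, 381], [348.0, 214.0, 368], [319.0, 223.0, 65]]
o [[306.0, 170.0, 399], [353.0, 196.0, 442], [301.0, 220.0, 51]]
b [[332.0, 169.0, 367], [284.0, 193.0, 441], [328.0, 221.0, 175]]
```

The beads have been swept round: every bead has moved by 10 px or more. Next I lift out and carry the rod back over its block.

Emit:
play_rows:
  increments:
    - [[0,0,-0.2,0,0,0,-1],[0,0,-0.45,0,0,0,-1],[0,0,-0.7,0,0,0,-1],[0,0,-0.95,0,0,0,-1],[0,0,-0.95,0,0,0,-1]]

```text
time: 10.0
position: [0.6172, -0.1682, 0.2784]
tool_rot: [3.14, 0.072, 0.01]
ft_force: [-0.1, -0.2, -0.9]
grip_width: 0.225
grip_force: 40.0
```

Emit:
play_rows:
  increments:
    - [[-0.05,0.15,0,0,0,0,-1],[-0.14,0.37,0,0,0,0,-1],[-0.21,0.57,0,0,0,0,-1],[-0.29,0.755,0,0,0,0,-1]]

```text
time: 10.4
position: [0.5882, -0.2476, 0.272]
tool_rot: [-3.14, -0.069, 0.006]
ft_force: [0.6, -0.6, 0.0]
grip_width: 0.223
grip_force: 40.0
```

Emit:
play_rows:
  increments:
    - [[-0.07,0.19,0,0,0,0,-1],[-0.14,0.37,0,0,0,0,-1],[-0.21,0.57,0,0,0,0,-1],[-0.29,0.755,0,0,0,0,-1]]

```text
time: 10.8
position: [0.5626, -0.324, 0.2719]
tool_rot: [-3.14, -0.069, 0.005]
ft_force: [-0.3, -0.1, -1.4]
grip_width: 0.228
grip_force: 40.0
```

Emit:
play_rows:
  increments:
    - [[-0.07,0.19,0,0,0,0,-1],[-0.14,0.37,0,0,0,0,-1],[-0.21,0.57,0,0,0,0,-1],[-0.29,0.755,0,0,0,0,-1],[-0.29,0.755,0,0,0,0,-1],[-0.29,0.755,0,0,0,0,-1],[-0.29,0.755,0,0,0,0,-1]]

```text
time: 11.5
position: [0.5393, -0.3974, 0.2735]
tool_rot: [-3.139, -0.073, 0.001]
ft_force: [-0.2, 0.6, -0.5]
grip_width: 0.224
grip_force: 40.0
```

Run:
```python
from h import *
s,c=snap("wrist","w7.png");print(s["position"],s["tool_rot"],s["time"])
sc=snap("scene","s7.png")[1];sd=snap("side","d7.png")[1]
cv2.imwrite("pics/c7.png",np.hstack([cv2.resize(c[120:240,260:380],(300,300)),cv2.resize(sc[120:220,290:390],(250,300)),cv2.resize(sd[110:210,275:375],(250,300))]))
for n in("scene","side","wrist"):print(n,proj(n,(.5375,-.4,.107),s),proj(n,(.5375,-.4,.045),s))
```

```text
[ 0.53925606 -0.39742053  0.27348522] [-3.13894753e+00 -7.34521175e-02  7.85227183e-04] 11.5
scene [341.59744951 163.08611017] [340.83725754 182.93212927]
side [324.52323697 159.23905823] [324.36875134 182.09650653]
wrist [322.02136955 198.58096957] [321.57993799 183.88934981]
```

View pics/c7.png

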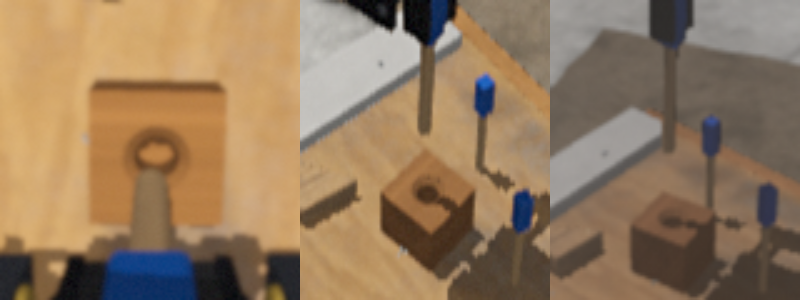

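The tip, at wrist pixel (320,190), sits about 4 mm too far in +x and 2 mm in +y relative to the hole at (322,182). I correct that and lower.

Emit:
play_rows:
  increments:
    - [[-0.04,0.02,0.1,0,0,0,-1],[-0.04,0.02,0.3,0,0,0,-1],[-0.04,0.02,0.45,0,0,0,-1],[-0.04,0.02,0.58,0,0,0,-1],[-0.04,0.02,0.66,0,0,0,-1],[-0.04,0.02,0.73,0,0,0,-1],[-0.04,0.02,0.8,0,0,0,-1],[-0.04,0.02,0.8,0,0,0,-1]]

```text
time: 12.45
position: [0.5346, -0.401, 0.1933]
tool_rot: [-3.14, -0.071, 0.002]
ft_force: [0.5, -0.8, -0.6]
grip_width: 0.229
grip_force: 40.0
```

Run:
```python
from h import *
s,c=snap("wrist","w8.png");print(s["position"],s["ft_force"],s["torque"])
sc=snap("scene","s8.png")[1];sd=snap("side","d8.png")[1]
cv2.imwrite("pics/c8.png",np.hstack([cv2.resize(c[120:240,260:380],(300,300)),cv2.resize(sc[120:220,290:390],(250,300)),cv2.resize(sd[110:210,275:375],(250,300))]))
```

```text
[ 0.53461995 -0.40098299  0.19328931] [ 0.50175154 -0.83592707 -0.56668539] [0.04371188 0.02164404 0.00054703]
```

There is no contact force with the tip 18 mm below the block's top, so it is in the hole. I lower it the rest and release.

Emit:
play_rows:
  increments:
    - [[0,0,0.08,0,0,0,-1],[0,0,0.14,0,0,0,-1],[0,0,0.18,0,0,0,-1],[0,0,0.18,0,0,0,-1]]

```text
time: 13.0
position: [0.5348, -0.4011, 0.1757]
tool_rot: [-3.14, -0.071, 0.001]
ft_force: [-0.2, 0.3, 0.5]
grip_width: 0.228
grip_force: 40.0
```

Emit:
play_rows:
  increments:
    - [[0,0,0,0,0,0,-0.3],[0,0,0,0,0,0,-0.1],[0,0,0,0,0,0,0.2],[0,0,0,0,0,0,0.2],[0,0,-0.2,0,0,0,0.2],[0,0,-0.5,0,0,0,0.2],[0,0,-0.9,0,0,0,0.2],[0,0,-0.9,0,0,0,0.2]]

```text
time: 13.8
position: [0.5373, -0.4025, 0.2734]
tool_rot: [3.134, 0.071, 0.014]
ft_force: [0.7, -0.4, -0.5]
grip_width: 0.596
grip_force: 0.0
```

Run:
```python
from h import *
s,c=snap("wrist","w9.png");print(s["position"],s["ft_force"],s["time"])
sc=snap("scene","s9.png")[1];sd=snap("side","d9.png")[1]
cv2.imwrite("pics/c9.png",np.hstack([cv2.resize(c[120:240,260:380],(260,260)),cv2.resize(sc[120:220,290:390],(250,260)),cv2.resize(sd[110:210,275:375],(250,260))]))
cv2.imwrite("pics/c9.png",np.vstack([cv2.imread("pics/c9.png"),cv2.resize(sc[210:310,260:500],(760,317))]))
```

```text
[ 0.53731326 -0.40253945  0.27337711] [ 0.74974912 -0.4404653  -0.46117821] 13.8
```

View pics/c9.png

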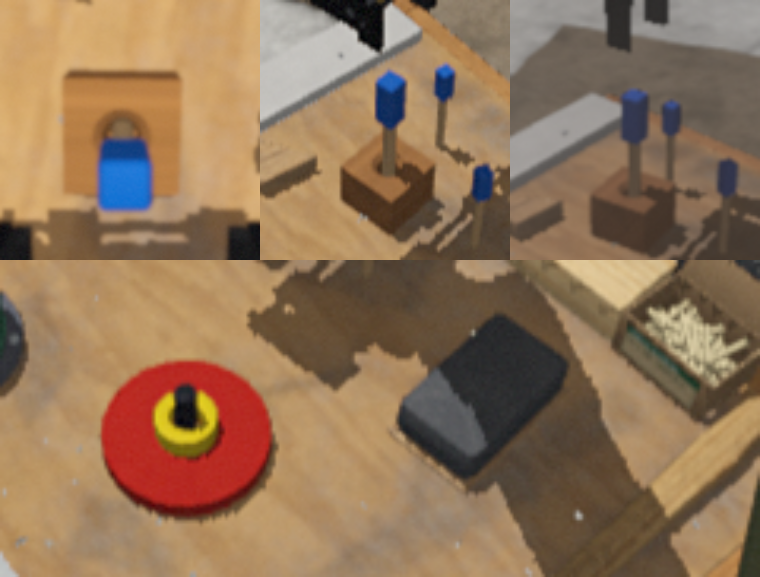

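The rod stands upright in its block and the lids are untouched, with the stem at scene pixel (318,251). That was my tenth picture, so I work by numbers from here. I move above the lids.

Emit:
play_rows:
  increments:
    - [[-0.08,-0.2,0,0,0,0,0.2],[-0.2,-0.4,0,0,0,0,0.2],[-0.3,-0.62,0,0,0,0,0.2],[-0.42,-0.85,0,0,0,0,0.2]]

```text
time: 14.35
position: [0.488, -0.3171, 0.2642]
tool_rot: [-3.139, -0.07, 0.004]
ft_force: [0.2, 1.4, -0.1]
grip_width: 0.601
grip_force: 0.0
```

Emit:
play_rows:
  increments:
    - [[-0.1,-0.22,0,0,0,0,0.2],[-0.2,-0.44,0,0,0,0,0.2],[-0.31,-0.64,0,0,0,0,0.2],[-0.42,-0.85,0,0,0,0,0.2],[-0.42,-0.85,0,0,0,0,0.2],[-0.42,-0.85,0,0,0,0,0.2],[-0.42,-0.85,0,0,0,0,0.2]]

```text
time: 15.05
position: [0.4432, -0.2359, 0.2656]
tool_rot: [-3.141, -0.069, 0.001]
ft_force: [0.8, -0.0, -0.5]
grip_width: 0.599
grip_force: 0.0
```

```bash
cat >> h.py <<'E'
def mask(im,h0,h1,s0,v0,box):
    h=cv2.cvtColor(im,cv2.COLOR_BGR2HSV); H=h[...,0].astype(int)
    inh=(H>=h0)&(H<=h1) if h0<=h1 else (H>=h0)|(H<=h1)
    m=(inh&(h[...,1]>s0)&(h[...,2]>v0)).astype(np.uint8); k=np.zeros_like(m);x,y,X,Y=box;k[y:Y,x:X]=m[y:Y,x:X]
    n,l,st,ce=cv2.connectedComponentsWithStats(k); b=1+st[1:,4].argmax(); return (l==b),st[b],ce[b]
E
python3 - <<'E'
from h import *
s,c=snap("wrist","w10.png");print(s["position"],s["tool_rot"],s["time"],s["joint_positions"].round(2))
print("pred stem",proj("wrist",(.443,-.235,.058),s))
m,st,ce=mask(c,20,33,150,100,(0,0,640,400));print("yellow",st,ce)
m,st,ce=mask(c,170,8,150,80,(0,0,640,400));print("red",st,ce)
for n,fn in(("scene","scene.png"),("side","side.png")):
    im=cv2.imread("pics/"+fn)
    m,st,ce=mask(im,20,33,150,80,(250,200,400,300));print(n,"yellow",st,ce)
    m,st,ce=mask(im,170,8,150,60,(250,200,400,300));print("red",st,ce)
E
```

```text
[ 0.44321543 -0.23588499  0.26561806] [-3.14063050e+00 -6.93497308e-02  1.14615839e-03] 15.05 [ 0.74  0.04 -0.3   1.84  0.01  1.27 -1.1 ]
pred stem [318.11155119 186.54441308]
yellow [410 296  88  16 828] [460.66062802 302.79468599]
red [ 271  134   91   90 5244] [315.88939741 177.80873379]
scene yellow [309 252  20  20 252] [318.40873016 262.30555556]
red [ 292  242   54   49 1723] [318.53453279 266.80847359]
side yellow [328 239   1   1   1] [328. 239.]
red [ 294  230   51   34 1041] [318.8117195  248.45052834]
```

```bash
cat > lid.py <<'E'
from h import *
from scipy.optimize import least_squares
def sil(n,p,z0,s):
    q=np.vstack([ring(n,*p,z0+.0145,.054,s),ring(n,*p,z0,.054,s)]);return np.r_[q.min(0)-0.0,q.max(0)]
def fit(n,st,z0,s,idx=(0,1,2,3),p0=(.443,-.235)):
    t=np.array([st[0],st[1],st[0]+st[2],st[1]+st[3]])-.5
    o=least_squares(lambda p:(sil(n,p,z0,s)-t)[list(idx)],p0);return o.x,o.fun.round(1)
E
python3 - <<'E'
from lid import *
s=ctrl.get_state()
print(fit("wrist",[271,134,91,90],.0015,s));print(fit("scene",[292,242,54,49],.0015,s));print(fit("side",[294,230,51,34],.0015,s))
c=cv2.imread("pics/w10.png")
m,st,ce=mask(c,20,33,150,100,(280,140,350,230));print("yellow",st,ce,"top",toz("wrist",st[0]+st[2]/2-.5,ce[1],.032,s))
g=cv2.cvtColor(c,cv2.COLOR_BGR2HSV)[...,2][165:215:2,295:340:2]
for r in g: print(' '.join('%3d'%v for v in r))
E
```

```text
(array([ 0.44051128, -0.23250239]), array([-0.6, -0.5,  0.6,  0.6]))Traceback (most recent call last):
  File "<stdin>", line 3, in <module>
  File "lid.py", line 7, in fit
    o=least_squares(lambda p:(sil(n,p,z0,s)-t)[list(idx)],p0);return o.x,o.fun.round(1)
    return func(*args, **kwargs)
    result = trf(vector_fun.fun, vector_fun.jac, x0, f0, J0, lb, ub, ftol, xtol,
                 gtol, max_nfev, x_scale, loss_function, tr_solver,
                 tr_options.copy(), verbose, callback=callback_wrapped)
    return trf_no_bounds(
        fun, jac, x0, f0, J0, ftol, xtol, gtol, max_nfev, x_scale,
        loss_function, tr_solver, tr_options, verbose, callback=callback)
    J = jac(x)
    self._update_jac()
    ~~~~~~~~~~~~~~~~^^
    self.J = self.jac_wrapped(xp_copy(self.x), f0=self.f)
             ~~~~~~~~~~~~~~~~^^^^^^^^^^^^^^^^^^^^^^^^^^^^
    J, dct = approx_derivative(
             ~~~~~~~~~~~~~~~~~^
        self.fun,
        ^^^^^^^^^
    ...<2 lines>...
        **self.finite_diff_options,
        ^^^^^^^^^^^^^^^^^^^^^^^^^^^
    )
    ^
    J, _nfev = _dense_difference(fun_
[... 769 characters left out ...]
                ~~~^^^^^^^^^^
  File "lid.py", line 4, in sil
    q=np.vstack([ring(n,*p,z0+.0145,.054,s),ring(n,*p,z0,.054,s)]);return np.r_[q.min(0)-0.0,q.max(0)]
                                            ~~~~^^^^^^^^^^^^^^^^
  File "h.py", line 19, in ring
    return np.array([proj(name,(x+r*np.cos(a),y+r*np.sin(a),z),s) for a in np.linspace(0,2*np.pi,72,endpoint=False)])
                     ~~~~^^^^^^^^^^^^^^^^^^^^^^^^^^^^^^^^^^^^^^^^
  File "h.py", line 15, in proj
    c,R,t=cam(name,s); p=R@np.array(X)+t; return f(c)*p[:2]/p[2]+[c["cx"],c["cy"]]
          ~~~^^^^^^^^
  File "h.py", line 6, in cam
    c=ctrl.get_calibration(name)
ValueError: time passes only in moves, steps and waits
```

```bash
sed -i 's/^def f(c)/import functools\n@functools.lru_cache(None)\ndef cal(n): return ctrl.get_calibration(n)\ndef f(c)/; s/c=ctrl.get_calibration(name)/c=cal(name)/' h.py
python3 - <<'E'
from lid import *
s=ctrl.get_state();print(s["position"])
print(fit("scene",[292,242,54,49],.0015,s));print(fit("side",[294,230,51,34],.0015,s))
c=cv2.imread("pics/w10.png")
m,st,ce=mask(c,20,33,150,100,(280,140,350,230));print("yellow",st,ce,"top",toz("wrist",st[0]+st[2]/2-.5,ce[1],.032,s))
g=cv2.cvtColor(c,cv2.COLOR_BGR2HSV)[...,2][165:215:2,295:340:2]
for r in g: print(' '.join('%3d'%v for v in r))
E
```

```text
[ 0.44331021 -0.23592373  0.2656698 ]
(array([ 0.43970515, -0.23182927]), array([-0.2, -0.7,  0.2,  0.6]))
(array([ 0.44538229, -0.23749869]), array([-0.9, -3.3,  0.8,  2.6]))
yellow [298 165  36  36 812] [315.74507389 181.89778325] top [ 0.44236485 -0.2320201   0.032     ]
212 212 210 211 209 209 204 192 179 184 178 175 177 182 196 205 210 209 209 210 210 210 210
211 210 209 209 209 200 187 197 220 232 230 226 226 215 188 178 199 208 209 210 211 210 211
209 209 208 207 194 198 227 241 244 245 245 244 245 243 236 218 191 201 209 210 210 211 210
209 209 208 200 198 232 243 244 243 242 241 241 242 243 243 242 224 188 200 209 211 212 212
210 209 207 206 233 243 243 240 237 229 223 224 231 238 241 242 241 222 195 208 211 211 211
210 209 205 224 242 242 239 228 202 156 117 124 165 209 234 240 241 237 210 204 210 212 211
208 210 211 236 242 241 230 185 112  43  31  29  52 155 219 237 240 240 225 197 210 211 211
209 210 223 241 241 238 207 145  84  31  31  23  32 124 211 229 240 240 234 203 210 210 212
209 212 229 240 241 233 182 139  51  31  36  32  30  94 212 217 238 240 237 214 210 210 2
[... 774 characters left out ...]
 229 228 226 219 211 208 202 209 208 206 208 207 207 206
205 205 206 206 206 207 209 208 209 208 207 203 195 199 208 208 209 208 208 207 207 208 208
205 205 206 208 207 206 207 208 207 206 208 209 208 208 209 210 210 209 208 208 208 207 208
206 207 206 208 208 207 207 207 207 208 207 208 209 209 210 211 209 209 209 208 208 208 208
206 207 208 208 208 208 208 207 209 208 208 208 208 209 210 210 210 209 207 208 206 208 208
206 208 209 208 208 208 208 208 208 208 207 208 209 210 209 210 210 209 208 207 207 207 207
205 206 208 208 207 207 207 209 208 208 208 209 209 209 210 210 210 208 209 207 207 207 207
194 196 197 198 200 206 207 208 207 208 208 208 208 209 208 210 210 209 207 207 208 207 208
```

The stem is at about (0.442,-0.2325). I lower around it and grip.

Emit:
play_rows:
  increments:
    - [[-0.01,-0.033,0.3,0,0,0,0.2],[-0.01,-0.033,0.6,0,0,0,0.2],[-0.01,-0.033,0.9,0,0,0,0.2]]

```text
time: 15.4
position: [0.4424, -0.2326, 0.1751]
tool_rot: [3.141, 0.069, 0.001]
ft_force: [0.5, -1.2, 0.2]
grip_width: 0.6
grip_force: 0.0
```

Emit:
play_rows:
  increments:
    - [[0,0,0.25,0,0,0,0.2],[0,0,0.45,0,0,0,0.2],[0,0,0.6,0,0,0,0.2],[0,0,0.69,0,0,0,0.2],[0,0,0.69,0,0,0,0.2],[0,0,0.69,0,0,0,0.2]]

```text
time: 16.0
position: [0.4426, -0.2323, 0.1076]
tool_rot: [3.141, 0.07, 0.001]
ft_force: [0.0, -0.0, 0.1]
grip_width: 0.601
grip_force: 0.0
```

Run:
```python
from h import *
s=ctrl.get_state();print(s["position"],s["ft_force"],s["grip_width"])
```

```text
[ 0.44258984 -0.2322672   0.10759198] [ 0.00282247 -0.0272592   0.12455539] 0.6005592821007184
```

Now I close on the stem and lift a little to check.

Emit:
play_rows:
  increments:
    - [[0,0,0.01,0,0,0,-0.3],[0,0,0.01,0,0,0,-0.6],[0,0,0.01,0,0,0,-1],[0,0,0.01,0,0,0,-1],[0,0,0.01,0,0,0,-1],[0,0,0.01,0,0,0,-1],[0,0,0.01,0,0,0,-1]]
  squeeze: 50

```text
time: 16.7
position: [0.4422, -0.2319, 0.1064]
tool_rot: [3.141, 0.071, 0.0]
ft_force: [-1.0, -0.2, 0.7]
grip_width: 0.158
grip_force: 50.1
```

Emit:
play_rows:
  increments:
    - [[0,0,-0.03,0,0,0,-1],[0,0,-0.1,0,0,0,-1],[0,0,-0.2,0,0,0,-1],[0,0,-0.2,0,0,0,-1],[0,0,-0.2,0,0,0,-1]]

```text
time: 17.2
position: [0.4424, -0.2321, 0.1267]
tool_rot: [3.14, 0.071, 0.001]
ft_force: [-0.2, 0.4, -3.8]
grip_width: 0.156
grip_force: 50.0
```

Run:
```python
from lid import *
s,c=snap("wrist","w11.png");print(s["position"],s["ft_force"],s["grip_width"],s["grip_force"])
m,st,ce=mask(c,170,8,150,60,(150,60,500,400));print(st)
for n in("scene","side"):
    im=snap(n,n[:2]+"11.png")[1]; m,st,ce=mask(im,170,8,150,50,(250,180,400,300));print(n,st,ce)
```

```text
[ 0.44243818 -0.23207124  0.12674824] [-0.15383811  0.36266316 -3.81372165] 0.15568973670607522 50.04152476787567
[ 238  145  164   96 8874]
scene [ 293  237   53   49 1222] [323.85842881 266.92798691]
side [293 228  19  26 323] [301.6006192  239.93498452]
```

The lid set is held: the wrist carries 3.8 N and the opening matches the stem. I refine the tin centre from the stored pictures.

Run:
```python
from lid import *
P={"w1":(.5324,-.3964,.3006),"w3":(.6090,-.1720,.2738),"w5":(.615,-.1695,.1783),"w6":(.6152,-.1703,.1786)}
rot=np.array([3.1405,.070,0])
for w,p in P.items():
    s=dict(position=np.array(p),tool_rot=rot); c=cv2.imread(f"pics/{w}.png")
    h=cv2.cvtColor(c,cv2.COLOR_BGR2HSV)
    x0,y0,x1,y1=(50,30,200,160) if w=="w1" else (220,100,420,222)
    g=((h[...,0]>65)&(h[...,0]<90)&(h[...,1]>90)&(h[...,2]>60)).astype(np.uint8)
    k=np.zeros_like(g);k[y0:y1,x0:x1]=g[y0:y1,x0:x1];k=cv2.morphologyEx(k,cv2.MORPH_OPEN,np.ones((2,2),np.uint8))
    pts=cv2.findNonZero(k)[:,0,:]; hull=cv2.convexHull(pts)[:,0,:].astype(float)
    def dist(q,r,z):
        R=ring("wrist",*q,z,r,s).astype(np.float32)
        return R
    def res(q):
        R=dist(q,.046,.06).astype(np.float32).reshape(-1,1,2)
        return [cv2.pointPolygonTest(R,tuple(map(float,a)),True) for a in H]
    # hull points on the far side/left/right of rim only
    ctr=proj("wrist",(.615,-.170,.06),s); H=[a for a in hull if (a[1]<ctr[1]+8 and a[1]<y1-4)] if w!="w1" else [a for a in hull if a[0]<ctr[0]+10]
    o=least_squares(res,[.615,-.17],loss="soft_l1",diff_step=1e-3);print(w,len(H),o.x.round(4),np.round(np.abs(o.fun).mean(),2))
```

```text
w1 21 [ 0.6138 -0.1735] 0.76
w3 23 [ 0.6153 -0.1711] 0.8
w5 22 [ 0.6173 -0.1717] 1.62
w6 29 [ 0.6171 -0.1715] 1.63
```

Emit:
play_rows:
  increments:
    - [[0,0,-0.15,0,0,0,-1],[0,0,-0.35,0,0,0,-1],[0,0,-0.6,0,0,0,-1],[0,0,-0.8,0,0,0,-1],[0,0,-0.8,0,0,0,-1]]

```text
time: 17.85
position: [0.4438, -0.2326, 0.2088]
tool_rot: [3.138, 0.071, 0.007]
ft_force: [1.5, 0.1, -3.2]
grip_width: 0.16
grip_force: 50.1
```

Emit:
play_rows:
  increments:
    - [[0.08,-0.02,0,0,0,0,-1],[0.22,-0.07,0,0,0,0,-1],[0.38,-0.12,0,0,0,0,-1],[0.55,-0.17,0,0,0,0,-1],[0.72,-0.22,0,0,0,0,-1],[0.88,-0.266,0,0,0,0,-1]]

```text
time: 18.45
position: [0.5308, -0.1996, 0.205]
tool_rot: [-3.139, -0.073, 0.001]
ft_force: [-0.6, 0.3, -4.2]
grip_width: 0.157
grip_force: 50.1
```

Emit:
play_rows:
  increments:
    - [[0.16,-0.05,0,0,0,0,-1],[0.33,-0.1,0,0,0,0,-1],[0.5,-0.15,0,0,0,0,-1],[0.67,-0.2,0,0,0,0,-1],[0.8,-0.24,0,0,0,0,-1],[0.88,-0.266,0,0,0,0,-1],[0.88,-0.266,0,0,0,0,-1],[0.88,-0.266,0,0,0,0,-1]]

```text
time: 19.25
position: [0.6152, -0.171, 0.2058]
tool_rot: [3.141, 0.071, -0.002]
ft_force: [-1.2, -0.5, -3.9]
grip_width: 0.162
grip_force: 50.1
```

Run:
```python
from lid import *
s=ctrl.get_state();print(s["position"],s["tool_rot"],s["ft_force"],s["time"])
z0=.1015
for n in("scene","side"):
    im=snap(n,n+"12.png")[1]; m,st,ce=mask(im,170,8,150,50,(150,120,320,300));print(n,st)
    for i in((0,2),(0,1,2,3),(0,2,3)):
        print(i,fit(n,st,z0,s,i,(.615,-.171)))
    h=cv2.cvtColor(im,cv2.COLOR_BGR2HSV)
    m,st,ce=mask(im,60,95,70,20,(170,150,300,290));print("green",st)
```

```text
[ 0.61523515 -0.17095991  0.2057698 ] [ 3.14071616e+00  7.06726434e-02 -2.05307374e-03] [-1.19154653 -0.4707901  -3.94600438] 19.25
scene [ 206  182   55   46 1481]
(0, 2) (array([ 0.66116397, -0.21104455]), array([0., 0.]))
(0, 1, 2, 3) (array([ 0.61108826, -0.17187712]), array([-1.3, -1.1,  1.3,  0.8]))
(0, 2, 3) (array([ 0.61275824, -0.17318277]), array([-1.2,  1.3, -0.1]))
green [214 217  48  36 955]
side [205 184  15  21 204]
(0, 2) (array([ 2.65129933, -2.12084036]), array([-0., -0.]))
(0, 1, 2, 3) (array([ 0.65584914, -0.16296356]), array([-19.8,  -9.8,  20.3,   4.3]))
(0, 2, 3) (array([ 0.67502509, -0.18187317]), array([-19. ,  19.6,  -3.5]))Traceback (most recent call last):
  File "<stdin>", line 9, in <module>
  File "h.py", line 27, in mask
    n,l,st,ce=cv2.connectedComponentsWithStats(k); b=1+st[1:,4].argmax(); return (l==b),st[b],ce[b]
                                                       ~~~~~~~~~~~~~~~^^
ValueError: attempt to get argmax of an empty sequence
```

The scene view puts the lid centred over the tin to 1–2 mm. I lower it slowly.

Emit:
play_rows:
  increments:
    - [[0.005,0,0.08,0,0,0,-1],[0.005,0,0.18,0,0,0,-1],[0.005,0,0.26,0,0,0,-1],[0.005,0,0.32,0,0,0,-1],[0.005,0,0.36,0,0,0,-1],[0.005,0,0.39,0,0,0,-1],[0.005,0,0.42,0,0,0,-1],[0.005,0,0.42,0,0,0,-1]]

```text
time: 20.15
position: [0.616, -0.1708, 0.1639]
tool_rot: [-3.141, -0.071, 0.001]
ft_force: [-0.2, 0.1, -3.8]
grip_width: 0.163
grip_force: 50.1
```

Run:
```python
from h import *
s=ctrl.get_state();print(s["position"],s["ft_force"],s["torque"].round(2))
```

```text
[ 0.61600748 -0.17076375  0.16391577] [-0.21489188  0.14476316 -3.81231517] [0.05 0.02 0.05]
```

There is no contact force with the plug 2.5 mm into the mouth. I continue to seat it.

Emit:
play_rows:
  increments:
    - [[0,0,0.02,0,0,0,-1],[0,0,0.035,0,0,0,-1],[0,0,0.05,0,0,0,-1],[0,0,0.055,0,0,0,-1],[0,0,0.055,0,0,0,-1],[0,0,0.055,0,0,0,-1]]

```text
time: 20.75
position: [0.6162, -0.1708, 0.1588]
tool_rot: [3.141, 0.071, 0.0]
ft_force: [0.1, -0.9, -3.2]
grip_width: 0.158
grip_force: 50.1
```

Emit:
play_rows:
  increments:
    - [[0,0,0.007,0,0,0,-1],[0,0,0.014,0,0,0,-1],[0,0,0.014,0,0,0,-1],[0,0,0.014,0,0,0,-1]]

```text
time: 21.15
position: [0.6163, -0.1708, 0.1584]
tool_rot: [3.14, 0.071, 0.001]
ft_force: [-3.3, 1.0, 5.8]
grip_width: 0.158
grip_force: 50.2
```

It is in contact at exactly the seated height, 52 mm above the bench grasp. I let go.

Emit:
play_rows:
  increments:
    - [[0,0,0,0,0,0,-0.5],[0,0,0,0,0,0,-0.2],[0,0,0,0,0,0,0.4],[0,0,0,0,0,0,0.4],[0,0,0,0,0,0,0.4],[0,0,0,0,0,0,0.4],[0,0,0,0,0,0,0.4],[0,0,0,0,0,0,0.4]]

```text
time: 21.95
position: [0.6161, -0.1708, 0.1573]
tool_rot: [3.141, 0.071, 0.0]
ft_force: [-0.1, 0.3, 0.1]
grip_width: 0.69
grip_force: 0.0
```

Run:
```python
from lid import *
s,c=snap("wrist","w13.png");print(s["position"],s["ft_force"],s["grip_width"])
m,st,ce=mask(c,170,8,150,60,(100,50,540,300));print("red",st,"pred",sil("wrist",(.616,-.171),.0535,s).round(0))
m,st,ce=mask(c,20,33,150,100,(250,100,400,300));print("yellow",st,ce)
im=snap("scene","s13.png")[1]; m,st,ce=mask(im,170,8,150,50,(150,150,320,300));print("scene",st,[fit("scene",st,z,s,(0,1,2,3),(.615,-.171)) for z in(.0535,.0615)])
```

```text
[ 0.61614479 -0.17081947  0.15733975] [-0.06256132  0.29771767  0.14957953] 0.6900608737576606
red [ 237  147  165  100 9915] pred [236. 141. 402. 300.]
yellow [ 286  203   66   44 1840] [318.47119565 224.52880435]
scene [ 209  197   54   46 1356] [(array([ 0.61302239, -0.17007081]), array([-0.6, -0.5,  0.6,  0.4])), (array([ 0.60735197, -0.16717571]), array([-0.9, -0.8,  0.9,  0.6]))]
```

The lids are seated and released; the scene fit matches the nested height over the tin. Next I lower to the collar and grip it.

Emit:
play_rows:
  increments:
    - [[-0.02,0,0.05,0,0,0,0.4],[-0.02,0,0.09,0,0,0,0.4],[-0.02,0,0.13,0,0,0,0.4],[-0.02,0,0.13,0,0,0,0.4],[-0.02,0,0.13,0,0,0,0.4]]

```text
time: 22.55
position: [0.614, -0.1709, 0.1441]
tool_rot: [-3.141, -0.071, 0.001]
ft_force: [0.2, -0.6, -0.4]
grip_width: 0.702
grip_force: 0.0
```

Emit:
play_rows:
  increments:
    - [[0,0,0,0,0,0,0.1],[0,0,0,0,0,0,0],[0,0,0,0,0,0,-0.1],[0,0,0,0,0,0,-0.3],[0,0,0,0,0,0,-1],[0,0,0,0,0,0,-1],[0,0,0,0,0,0,-1],[0,0,0,0,0,0,-1]]
  squeeze: 25

```text
time: 23.35
position: [0.6142, -0.1709, 0.1445]
tool_rot: [3.141, 0.071, 0.0]
ft_force: [0.1, 1.0, 1.1]
grip_width: 0.443
grip_force: 25.0
```

The opening is 38.5 mm and the stem earlier read 1.4 mm low, so this is the collar's full diameter. I lift straight up.

Emit:
play_rows:
  increments:
    - [[0,0,0,0,0,0,-1],[0,0,-0.03,0,0,0,-1],[0,0,-0.1,0,0,0,-1],[0,0,-0.2,0,0,0,-1],[0,0,-0.3,0,0,0,-1],[0,0,-0.4,0,0,0,-1],[0,0,-0.5,0,0,0,-1]]
  squeeze: 40

```text
time: 24.05
position: [0.6143, -0.1709, 0.1956]
tool_rot: [3.14, 0.071, 0.001]
ft_force: [-0.2, -0.3, -1.6]
grip_width: 0.445
grip_force: 40.0
```

Emit:
play_rows:
  increments:
    - [[0,0,-0.1,0,0,0,-1],[0,0,-0.2,0,0,0,-1],[0,0,-0.3,0,0,0,-1],[0,0,-0.4,0,0,0,-1],[0,0,-0.47,0,0,0,-1],[0,0,-0.5,0,0,0,-1],[0,0,-0.5,0,0,0,-1],[0,0,-0.5,0,0,0,-1]]

```text
time: 24.85
position: [0.6139, -0.1709, 0.2439]
tool_rot: [-3.141, -0.071, 0.001]
ft_force: [-0.2, 0.3, -1.5]
grip_width: 0.444
grip_force: 40.0
```

Run:
```python
from lid import *
s=ctrl.get_state();print(s["position"],s["tool_rot"],s["ft_force"],s["torque"].round(2),s["grip_width"],s["time"])
im=snap("scene","s14.png")[1]; m,st,ce=mask(im,170,8,150,50,(100,80,320,300));print("scene",st,fit("scene",st,.1535,s,(0,1,2,3),(.615,-.171)))
# brass inner lid top visible at tin
q=ring("scene",.613,-.170,.064,.046,s);print("flange box pred",q.min(0).round(),q.max(0).round())
b=im[195:260,200:280]; h=cv2.cvtColor(b,cv2.COLOR_BGR2HSV)
m=((h[...,0]>10)&(h[...,0]<32)&(h[...,1]>70)&(h[...,2]>50)).astype(int)
for r in range(0,65,2): print(''.join('#' if v else ('g' if 55<hh<95 and ss>60 else '.') for v,hh,ss in zip(m[r],h[r,:,0],h[r,:,1])))
m,st,ce=mask(im,100,125,150,60,(325,130,356,185));print("rod handle",st, mask(cv2.imread("pics/s9.png"),100,125,150,60,(325,130,356,185))[1])
```

```text
[ 0.61387439 -0.17092619  0.24387959] [-3.14070684e+00 -7.07179092e-02  1.24332669e-03] [-0.24708166  0.25552127 -1.52634897] [-0.03  0.02  0.03] 0.44411423839768244 24.85
scene [ 199  165   58   46 1384] (array([ 0.61078383, -0.16934942]), array([-1.3, -1.7,  1.3,  1.3]))
flange box pred [212. 200.] [259. 236.]
.......................................................#########################
......................................................####..####################
....................................................############################
..................................................##############################
...............................................#################################
.............................................###################################
.........................................#######################################
.................#.....................#########################################
................###############.......##########################################
..............##################......###################
[... 1241 characters left out ...]
############.......gggggggggggggggggggggggggggggggggggg.......################
###############.......ggggggggggggggggggggggggggggggggg........#################
################........gggggggggggggggggggggggggggg.........###################
#################..........gggggggggggggggggggg............#####################
##################................g...gg................########################
#######################..............................######.####################
###########################.....................################################
############################.###################################################
rod handle [337 149  11  21 185] [337 148  11  21 183]
```

The wrist carries 1.5 N, so only the outer lid was lifted. The brass inner lid is seated, the rod is in place and the red lid is level. I hold for a moment and hand in.

Emit:
play_rows:
  increments:
    - [[0,0,0,0,0,0,-1],[0,0,0,0,0,0,-1],[0,0,0,0,0,0,-1]]

```text
time: 25.2
position: [0.614, -0.1709, 0.2441]
tool_rot: [-3.141, -0.071, 0.001]
ft_force: [0.3, -0.5, -1.3]
grip_width: 0.444
grip_force: 40.0
```

```bash
python3 -c "
from bench import ctrl
print(ctrl.close_job())"
```

```text
the job is handed in; nothing more can be done
None
```

The job is handed in after 25 s of robot time with every step carried out; no verdict came back: beads stirred three turns, rod back in its block, inner lid seated on the tin, and the outer lid held level about 10 cm above it.

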